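Lift the washed glass lids out of the ultrasonic cleaner to drain

ROBOT

A 6-joint arm with a two-finger parallel gripper is mounted at the origin on the work surface. World frame = base frame: x ahead of the robot, y to its left, z up, the work surface at z = 0. Lengths are in mm, angles in rad, forces in N, time in s.
With the tool pointing down it reaches from about 375 to 975 mm from the base axis. Payload 3.8 kg.
Tool frame: the origin (TCP) lies between the finger pads; the fingertips stand r.tip_extent ahead of it and the grasp point (between the pads) lies 5 mm behind it (r.tip_extent is the distance from the TCP to the fingertips, in mm); z points along the fingers, y is the direction in which the jaws open and shut (so a half turn about z gives the same grasp; the last joint's range is limited). The gripper opens to 88 mm and grips with 3 to 60 N. Pads are 18 mm wide; open, the fingers measure 123 mm over their backs; the gripper's body (75 mm by 187 mm) begins 45 mm behind the grasp point.
Start: joints at [1.172, 0.264, 1.604, -0, 1.274, -0.037], TCP at [238.919, 631.297, 252.706] pointing down, gripper open.
Joint ranges: [-2.63, 2.63], [-0.94, 2.18], [0.31, 2.57], [-1.31, 4.45], [0, 2.66], [-2.55, 2.55]. Speed limits (rad/s): [2.57, 2.57, 3.14, 3.14, 3.14, 3.14].

INTERFACE

Orientations are given as a unit quaternion [x, y, z, w].
In Python, from workcell import r, command_gripper, inverse_kinematics, viewer, order, telemetry gives the robot as it stands. The module is installed in compiled form; this text tells all that it offers. Calls block until the motion is done:
- r.move_pose(position, orientation): joint-space move of the TCP to a pose.
- r.move_l(position, rot=None, max_speed=150): straight line of the TCP; rot=None keeps the orientation; max_speed is the mean speed in mm/s.
- r.move_j(angles): joint-space move.
- command_gripper(opening, effort=None): finger opening in mm; effort is the grip in N (None keeps the last); returns when the fingers have stopped.
- r.pause(seconds).
- inverse_kinematics(position, orientation): joint angles nearest the present ones, or None.
- viewer.snapshot(name): name is "scene" or "top" or "wrist"; returns the picture (420x560x3 uint8, red, green, blue); there is no depth.
- viewer.calibration(name): a dict with "K" (3x3 intrinsics, pixels), "rvec" (rotation vector, rad) and "tvec" (3), from world to camera coordinates, as OpenCV has them. Camera axes: x right, y down, z forward; pixel columns grow to the right and rows downward; lengths in mm; the calibration is good to about 2 mm. A picture is of the moment at which its call begins: read the wrist's pose just before it. calibration takes no time and is no camera call; for the wrist camera it gives the pose at the moment of the call.
A pose or a line that the arm cannot do raises r.IKError and nothing moves.
- order.job_done(): hands the job in, once; it reports no verdict.
Readings, each from a call of its own:
- telemetry.read_clock(): time.
- telemetry.read_joints(): joint angles.
- telemetry.read_joint_vel(): joint speeds.
- telemetry.read_effort(): joint torques, N m.
- telemetry.read_tcp_pos(): TCP position.
- telemetry.read_ee_rot(): TCP orientation.
- telemetry.read_contact_force(): force on the tool from outside, world axes, zero at the start.
- telemetry.read_torque(): the same for the moment, N m.
- telemetry.read_grip_width(): finger opening in mm.
Only numpy, scipy, OpenCV 4.12 (cv2) and the standard library are available. Lean on these libraries where they do the work, as an engineer would, in place of code of your own. Each camera call takes 0.05 s, during which the arm holds its last target.

TASK

The glass lids in the ultrasonic cleaner have finished washing. Push the steel drip tray along the bench, without lifting it, until it lies squarely against the side of the cleaner, level with the cleaner's middle; then swing the cleaner's cover right up until it stays open by itself, and draw the wire basket out by its handle with both glass lids still in it. Finish holding the basket in the gripper, level and still, centred over the tray with its base clear of the tray by a few centimetres and touching nothing else; leave the other things on the bench where they are.

Things in the scene. Friction and masses are not known exactly. Their poses are not given: they have to be found in the camera images.
- cleaner: Ultrasonic cleaner, fixed: white box 150 (x) by 180 (y) mm, rim 120 mm high, grey panel on its front (-x). Origin: middle of its underside. Open tank 110 (x) by 150 (y) mm, floor 40 mm above the bench. Stands left or right of the tray. The tray belongs flush against the side wall (+y or -y face) that looks towards it: the two origins are then 175 mm apart along the cleaner's y.
- cover (a joint): Hinge of the cleaner's steel cover (rad): 0 shut, 1.85 fully open against its stop, leaning a little backwards. No latch. Weighing about 0.3 kg, it falls shut again if let go below about 1.35, and beyond that falls back to the stop and stays.
- cover_handle (a point): Middle of the cover's round black bar handle, 10 mm thick, 124 mm long, along the cleaner's y; gap of 32 mm between bar and cover front, 8 mm brackets 55 mm either side of the middle. Shut: 135 mm above the bench, 184 mm in front of the hinge line and 14 mm above it. It swings with the cover; its axes turn with it, and are the cleaner's when shut.
- cover_hinge (a point): Middle of the hinge line, along the cleaner's y axis at the top of its rear edge: 72 mm behind the cleaner's origin and 121 mm above the bench. The cover is a 27 mm high pan, 146 (x) by 176 (y) mm. It opens upward and to the rear (+x).
- basket_handle (a point): Middle of the basket's handle: a square steel bar, 10 by 10 mm, 90 mm long along the basket's x, arching over the basket's middle; 125 mm above the bench at the start (5 mm above the tank's rim), hidden by the shut cover. Free for fingers on both sides (y), and 40 mm down to the glass lids. Its axes are the basket's.
- basket_base (a point): Middle of the underside of the wire basket, 85 mm straight below the handle's middle. The basket is 90 (x) by 130 (y) mm, walls 45 mm high, on 6 mm feet, about 0.2 kg (0.29 kg with the lids). At the start it stands on the tank's floor, near the middle, its axes within 3 degrees of the cleaner's.
- basket: The wire basket itself, the same point and axes as basket_base.
- lid_a_mid (a point): Middle of a loose glass jar lid with a knob, 54 mm across, 29 mm high, lying knob up in the basket, on its +y half.
- lid_b_mid (a point): Middle of the other glass jar lid, the same, on the basket's -y half.
- tray: Drip tray of sheet steel, loose on the bench, 160 (x) by 170 (y) by 24 mm high, walls and floor 3 mm thick, about 0.45 kg. Origin at the middle of its underside. At the start turned up to 12 degrees, some 5 to 18 cm clear of the cleaner.
- jar_a: Green glass jar with a knobbed glass lid, 90 mm across, 156 mm high, behind; leave alone. Origin at its underside.
- jar_b: Another such jar; leave alone. Origin at its underside.
- jar_c: Smaller such jar, 68 mm across, 121 mm high; leave alone. Origin at its underside.
- beaker: Glass beaker, 64 mm across, 80 mm high; leave alone. Origin at its underside.
- wash_bottle: White wash bottle with a bent spout, 68 mm across, 192 mm high; leave alone. Origin at its underside.
- dish: Clear round culture dish with its cover, 90 mm across, 18 mm high, in front; leave alone. Origin at its underside.
- tweezers: Steel tweezers, 140 mm long, 9 mm high, lying flat; leave alone. Origin at the middle of the underside.
Things that resemble listed ones, but are neither listed nor needed, are in the scene too. Of the things shaped like the tray, the steel one is meant.

How it is judged (in metres and radians):
On the way, in this order (a step that is already met when the one before it is completed fails the run):
1. the drip tray lies squarely against the cleaner's side, the cover still shut (y of tray in the frame of cleaner between -0.187 and 0.187 m and x of tray in the frame of cleaner between -0.045 and 0.045 m and angle between the y axis of tray and the y axis of cleaner, either way round below 0.12 rad and value of joint cover below 0.2 rad and linear speed of tray below 0.02 m/s), for 0.2 s.
2. the cover stands open (value of joint cover above 1.5 rad), for 0.2 s.
3. the basket is drawn up clear of the cleaner's rim in the gripper (z of basket_base in the frame of cleaner above 0.12 m and contact force between basket and the fingers above 1 N), for 0.2 s.
At the end, for the whole second after the job is handed in: Tray against the cleaner's side (gap under 12 mm, middles within 45 mm, square within 0.12 rad); cover open past 1.6 rad; basket held by the fingers alone, base 10 to 136 mm above the tray's rim, middles within 40 mm, level within 0.2 rad, still, both glass lids in it; arm off the cleaner (y of tray in the frame of cleaner between -0.187 and 0.187 m and x of tray in the frame of cleaner between -0.045 and 0.045 m and angle between the y axis of tray and the y axis of cleaner, either way round below 0.12 rad and value of joint cover above 1.6 rad and contact force between cleaner and the arm below 0.3 N and contact force between basket and the fingers above 1 N and contact force between basket and tray below 0.1 N and contact force between basket and cleaner below 0.1 N and z of basket_base in the frame of tray between 0.034 and 0.16 m and horizontal distance between basket_base and tray below 0.04 m and angle between basket_base's own z axis and vertical below 0.2 rad and linear speed of basket below 0.03 m/s and x of lid_a_mid in the frame of basket_base between -0.045 and 0.045 m and y of lid_a_mid in the frame of basket_base between -0.065 and 0.065 m and z of lid_a_mid in the frame of basket_base between 0 and 0.05 m and x of lid_b_mid in the frame of basket_base between -0.045 and 0.045 m and y of lid_b_mid in the frame of basket_base between -0.065 and 0.065 m and z of lid_b_mid in the frame of basket_base between 0 and 0.05 m); the arm keeps its last pose, push and grip.
It fails at once if the tray is lifted off the bench or tipped (height (world z) of tray above 0.015 m or angle between tray's own z axis and vertical above 0.15 rad).
It fails at once if a glass lid leaves the basket (not (x of lid_a_mid in the frame of basket_base between -0.045 and 0.045 m and y of lid_a_mid in the frame of basket_base between -0.065 and 0.065 m and z of lid_a_mid in the frame of basket_base between 0 and 0.05 m) or not (x of lid_b_mid in the frame of basket_base between -0.045 and 0.045 m and y of lid_b_mid in the frame of basket_base between -0.065 and 0.065 m and z of lid_b_mid in the frame of basket_base between 0 and 0.05 m)).
It fails at once if another thing on the bench is shifted or knocked over (distance of any of jar_a, jar_b, jar_c, beaker, wash_bottle, dish, tweezers from where it was at the start of the episode above 0.025 m or angle between any of jar_a, jar_b, jar_c, beaker, wash_bottle, dish, tweezers's own z axis and vertical above 0.4 rad).
It also fails if it takes over 67 s, if anything falls off the work surface, if the arm or the gripper's body presses on something with over 40 N, if the wrist force passes 120 N, or if a joint passes its speed limit or range.

## Working session

There is one attempt and no reset: what is moved stays moved. The work goes in short steps, each a Python script; the robot and the scene stay as the last script left them, time stands still between calls to the robot, and variables do not carry over. Pictures are saved under pics/ and viewed, and the job is handed in when it is done.

```bash
mkdir -p pics; ls; python3 - <<'E'
from workcell import r, viewer, telemetry
import cv2
for n in ("scene","top","wrist"):
    im=viewer.snapshot(n); cv2.imwrite(f"pics/{n}0.png",im[:,:,::-1])
    print(n,viewer.calibration(n))
print(telemetry.read_clock(),telemetry.read_tcp_pos(),telemetry.read_ee_rot(),r.tip_extent,telemetry.read_grip_width(),telemetry.read_contact_force())
E
```

```text
pics
scene {'K': array([[448.9492271 ,   0.        , 288.50333576],
       [  0.        , 448.9492271 , 209.803618  ],
       [  0.        ,   0.        ,   1.        ]]), 'rvec': array([ 0.85800259,  2.63803697, -0.94403653]), 'tvec': array([ 448.12253453, -200.84690615, 1492.61918141])}
top {'K': array([[420.62537402,   0.        , 275.58113974],
       [  0.        , 420.62537402, 205.30876302],
       [  0.        ,   0.        ,   1.        ]]), 'rvec': array([ 2.10121735, -2.16620569,  0.16990384]), 'tvec': array([  43.2464995 ,  549.56349802, 1382.95538372])}
wrist {'K': array([[334.95147523,   0.        , 278.19255757],
       [  0.        , 334.95147523, 201.41441033],
       [  0.        ,   0.        ,   1.        ]]), 'rvec': array([-2.37326136, -1.6409266 , -0.24546291]), 'tvec': array([-674.41646068,  -41.3330866 ,  388.61986765])}
0.15 [238.70806787 630.80298951 251.6721215 ] [ 1.79920185e-01  9.83680807e-01 -8.71681844e-04 -1.91255282e-04] 14.0 88.39442136131099 [-0.0486065  -0.50259349  0.85630724]
```

View pics/scene0.png

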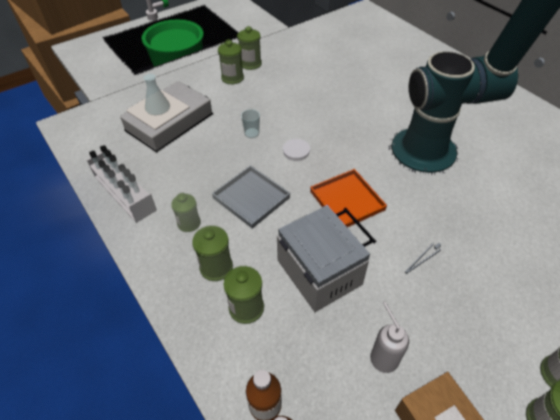

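View pics/top0.png

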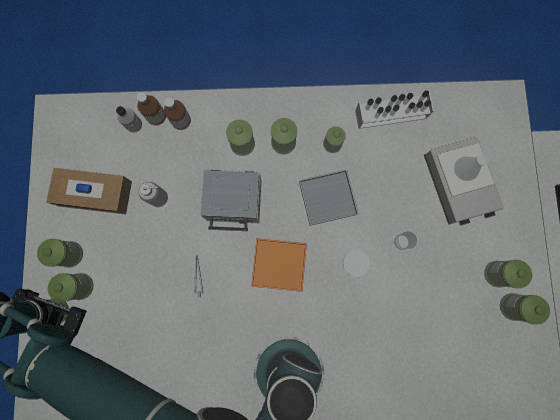

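View pics/wrist0.png

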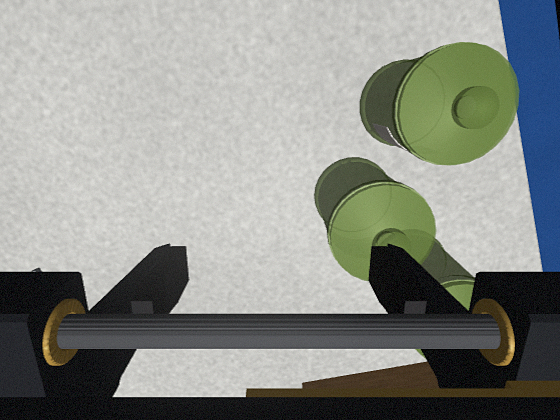

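Top view: the cleaner is at about (231,195) with its handle at (228,226). There are two tray-shaped things, a grey steel one at (328,197) and an orange one at (279,265). The grey one fits "steel". I'll confirm it in an enlarged crop and pick its corners.

```bash
cat > h.py <<'E'
import numpy as np, cv2
from workcell import viewer
def ray(name,uv,z,cal=None):
    c=cal or viewer.calibration(name); R=cv2.Rodrigues(c["rvec"])[0]; t=c["tvec"]
    p=cv2.undistortPoints(np.array([[uv]],float),c["K"],None)[0,0]
    d=R.T@np.array([p[0],p[1],1]); o=-R.T@t
    return o+d*(z-o[2])/d[2]
def proj(name,P,cal=None):
    c=cal or viewer.calibration(name)
    return cv2.projectPoints(np.array(P,float).reshape(-1,3),c["rvec"],c["tvec"],c["K"],None)[0][:,0]
E
python3 - <<'E'
import cv2
im=cv2.imread("pics/top0.png")
cv2.imwrite("pics/top_crop.png",cv2.resize(im[155:305,190:370],None,fx=4,fy=4,interpolation=cv2.INTER_CUBIC))
im=cv2.imread("pics/scene0.png")
cv2.imwrite("pics/scene_crop.png",cv2.resize(im[155:305,200:400],None,fx=4,fy=4,interpolation=cv2.INTER_CUBIC))
E
```

```text
(no output)
```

View pics/top_crop.png

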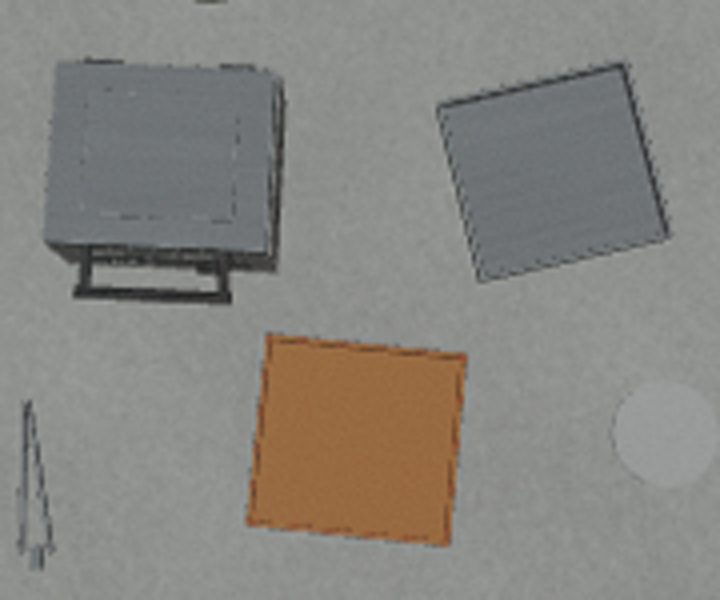

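View pics/scene_crop.png

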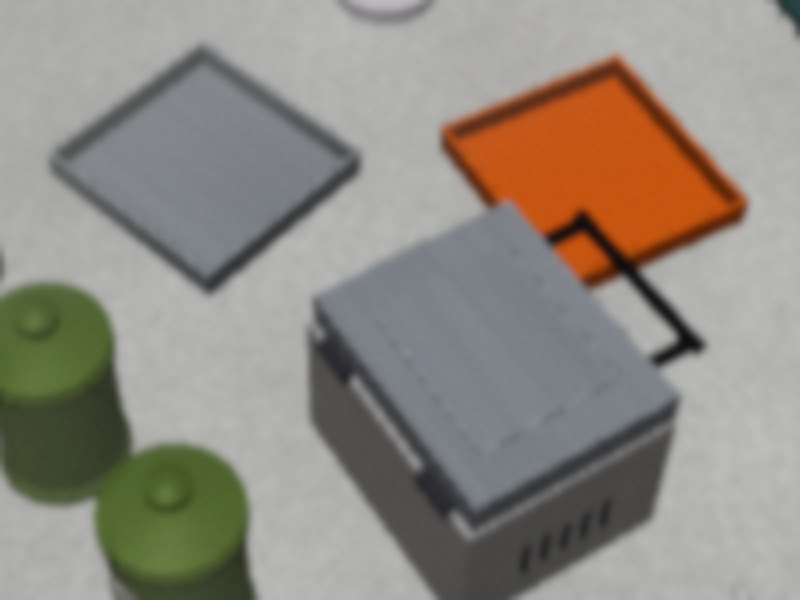

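The steel tray is confirmed: grey sheet metal with a rim. Next I fit the poses from both views.

```bash
cat > fit.py <<'E'
from h import *
from scipy.optimize import least_squares
cal={n:viewer.calibration(n) for n in("top","scene")}
def fit(obs,p0,bias=False):
    def res(p):
        c,s=np.cos(p[2]),np.sin(p[2]);o=[]
        for n,L,uv in obs:
            P=[p[0]+c*L[0]-s*L[1],p[1]+s*L[0]+c*L[1],L[2]]
            o.append(proj(n,P,cal[n])[0]-uv)
        return np.ravel(o)
    f=least_squares(res,p0,loss="soft_l1"); print(np.round(f.x,4),np.degrees(f.x[2]).round(2),"\n",res(f.x).reshape(-1,2).round(1).tolist()); return f.x
E
python3 - <<'E'
from fit import *
T=lambda a,b:np.array([190+a/4-.375,155+b/4-.375]); S=lambda a,b:np.array([200+a/4-.375,155+b/4-.375])
tr=[("top",(80,85,24),T(438,104)),("top",(80,-85,24),T(625,65)),("top",(-80,-85,24),T(669,238)),("top",(-80,85,24),T(481,282))]
trs=[("scene",(80,85,24),S(208,283)),("scene",(80,-85,24),S(55,160)),("scene",(-80,-85,24),S(203,47)),("scene",(-80,85,24),S(358,155))]
tray=fit(tr,[600,-100,0]);tray=fit(trs,[600,-100,0]);tray=fit(tr+trs,[600,-100,0])
ct=[("top",(71,88,148),T(57,62)),("top",(71,-88,148),T(278,72)),("top",(-75,-88,148),T(269,252)),("top",(-75,88,148),T(45,242)),
 ("top",(-112,62,135),T(74,293)),("top",(-112,-62,135),T(231,298))]
cs=[("scene",(71,88,148),S(474,518)),("scene",(71,-88,148),S(316,302)),("scene",(-75,-88,148),S(508,203)),("scene",(-75,88,148),S(678,400)),
 ("scene",(-112,62,135),S(700,347)),("scene",(-112,-62,135),S(583,217))]
fit(ct,[600,100,0]);fit(cs,[600,100,0]);c=fit(ct+cs,[600,100,0])
for n,uv in dict(jar1=(239,133),jar2=(284,131),jar3=(335,136),bot=(149,192),orange=(279,265),dish=(356,263),beak=(405,240),twz=(198,275)).items(): print(n,ray("top",uv,100 if 'j' in n or n=='bot' else 10).round())
co,s=np.cos(c[2]),np.sin(c[2])
d=tray[:2]-c[:2]; print("tray in cleaner",[co*d[0]+s*d[1],-s*d[0]+co*d[1]],tray[2]-c[2])
E
```

```text
[ 5.760109e+02 -1.550478e+02  1.904000e-01] 10.91 
 [[-0.4, 0.0], [0.3, -0.7], [0.7, 0.4], [-0.5, 0.2]]
[ 5.820037e+02 -1.514105e+02  1.988000e-01] 11.39 
 [[0.2, -0.1], [-1.7, -0.2], [-0.1, -0.2], [1.2, 0.4]]
[ 5.787389e+02 -1.537272e+02  1.934000e-01] 11.08 
 [[-0.9, -0.6], [-0.2, -1.5], [0.3, -0.5], [-0.9, -0.6], [0.5, -1.2], [-1.2, -1.3], [0.5, -1.0], [1.6, -0.4]]
[577.6249 169.2803  -6.3605] -364.43 
 [[0.1, -0.2], [-0.2, -0.2], [-0.4, 0.1], [-0.4, 0.0], [0.4, -0.2], [0.4, 0.4]]
[581.2339 173.0213 -37.7719] -2164.17 
 [[0.4, -0.8], [-0.9, -0.6], [0.2, 0.0], [1.0, -0.2], [0.0, 1.7], [-1.2, 0.6]]
[ 5.790278e+02  1.707373e+02 -7.640000e-02] -4.37 
 [[-0.4, -0.6], [-0.6, -0.7], [-0.9, -0.3], [-0.8, -0.4], [0.0, -0.6], [-0.0, -0.0], [0.3, -2.1], [-0.6, -1.7], [0.5, -0.9], [1.0, -1.2], [0.1, 0.8], [-1.0, -0.3]]
jar1 [792. 142. 100.]
jar2 [794.  -9. 100.]
jar3 [ 771. -180.  100.]
bot [599. 441. 100.]
orange [350.  21.  10.]
dish [ 349. -241.   10.]
beak [ 422. -413.   10.]
twz [325. 297.  10.]
tray in cleaner [np.float64(24.460808238638492), np.float64(-323.5413698730535)] 0.2697494771103227
```

```bash
cat >> h.py <<'E'
def Q(psi):  # tool down, jaw axis (tool y) at world yaw psi
    f=(psi+np.pi/2)/2; return [float(np.cos(f)),float(np.sin(f)),0.,0.]
CL=np.array([578.5,170.3,-0.0764])
def cw(x,y,c=None):
    c=CL if c is None else c; k,s=np.cos(c[2]),np.sin(c[2]); return np.array([c[0]+k*x-s*y,c[1]+s*x+k*y])
E
python3 - <<'E'
from h import *
from workcell import *
tr=np.array([578,-154,0.192])
p=cw(0,-116,tr)
r.move_pose([*p,300],Q(tr[2])); print(telemetry.read_clock(),telemetry.read_joints())
r.move_l([*p,60],max_speed=250)
im=viewer.snapshot("wrist"); cv2.imwrite("pics/w1.png",im[:,:,::-1])
r.move_l([*p,20],max_speed=100)
print(telemetry.read_clock(),telemetry.read_tcp_pos(),telemetry.read_contact_force())
for n in("top","scene"): cv2.imwrite(f"pics/{n}1.png",viewer.snapshot(n)[:,:,::-1])
E
```

```text
3.5333 [-4.56505431e-01  2.06302605e-01  1.58771250e+00  1.64021502e-04
  1.34762162e+00 -6.49668016e-01]
5.2417 [ 599.69434689 -267.65009085   19.28019862] [-0.34578045  0.39793266  0.35030831]
```

```bash
python3 - <<'E'
import cv2,numpy as np
a=cv2.imread("pics/top1.png")[120:320,190:410]; b=cv2.imread("pics/w1.png")
a=cv2.resize(a,None,fx=2,fy=2,interpolation=cv2.INTER_CUBIC)
b=cv2.resize(b,(440,330)); 
c=np.zeros((400,800,3),np.uint8); c[:,:440]=a; c[:270,440:]=cv2.resize(b,(360,270)); cv2.imwrite("pics/m1.png",c)
E
```

```text
(no output)
```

View pics/m1.png

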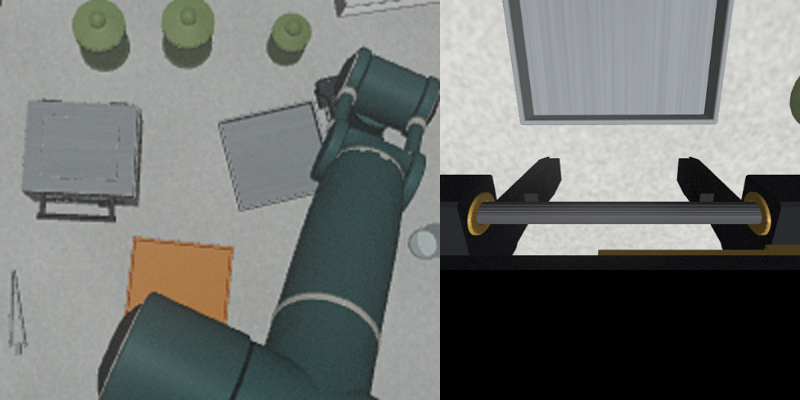

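The wrist view shows the jaws centred on the tray's −y wall (wall centre about column 619, finger centre about 618) and parallel to it. Pushing along an arc.

```bash
python3 - <<'E'
from h import *
from workcell import *
a=np.array([578,-154,0.192]); b=np.array([*cw(0,-185),CL[2]])
off=-94
def go(t,v):
    p=cw(0,off,t); r.move_l([*p,19],Q(t[2]),max_speed=v)
    print(t.round(2),telemetry.read_clock(),telemetry.read_tcp_pos().round(1),telemetry.read_contact_force().round(2))
go(a,60)
N=4
for i in range(1,N+1):
    s=i/N; yaw=a[2]+(b[2]-a[2])*s
    # arc : heading-dependent integration approx by smooth cubic matching headings
    h0=np.array([-np.sin(a[2]),np.cos(a[2])]);h1=np.array([-np.sin(b[2]),np.cos(b[2])]);L=np.linalg.norm(b[:2]-a[:2])
    H=(2*s**3-3*s**2+1)*a[:2]+(s**3-2*s**2+s)*L*h0+(-2*s**3+3*s**2)*b[:2]+(s**3-s**2)*L*h1
    go(np.array([*H,yaw]),60)
cv2.imwrite("pics/top2.png",viewer.snapshot("top")[:,:,::-1]);cv2.imwrite("pics/w2.png",viewer.snapshot("wrist")[:,:,::-1])
a=cv2.imread("pics/top2.png")[120:320,190:410]; b=cv2.imread("pics/w2.png")
c=np.zeros((400,800,3),np.uint8); c[:,:440]=cv2.resize(a,None,fx=2,fy=2,interpolation=cv2.INTER_CUBIC); c[:270,440:]=cv2.resize(b,(360,270)); cv2.imwrite("pics/m2.png",c)
E
```

```text
[ 5.78e+02 -1.54e+02  1.90e-01] 5.8583 [ 595.7 -245.5   19. ] [0.8  0.36 1.33]
[ 5.7160e+02 -1.1932e+02  1.2000e-01] 6.6083 [ 583.1 -212.2   18.9] [0.44 0.41 0.49]
[ 5.665e+02 -8.435e+01  6.000e-02] 7.3583 [ 571.8 -177.9   19. ] [-0.18  0.63 -0.12]
[ 5.6374e+02 -4.9250e+01 -1.0000e-02] 8.1083 [ 562.8 -143.    19. ] [0.85 0.17 0.18]
[ 5.6438e+02 -1.4160e+01 -8.0000e-02] 8.8583 [ 557.2 -107.7   19. ] [ 1.02 -0.69  0.67]
```

View pics/m2.png

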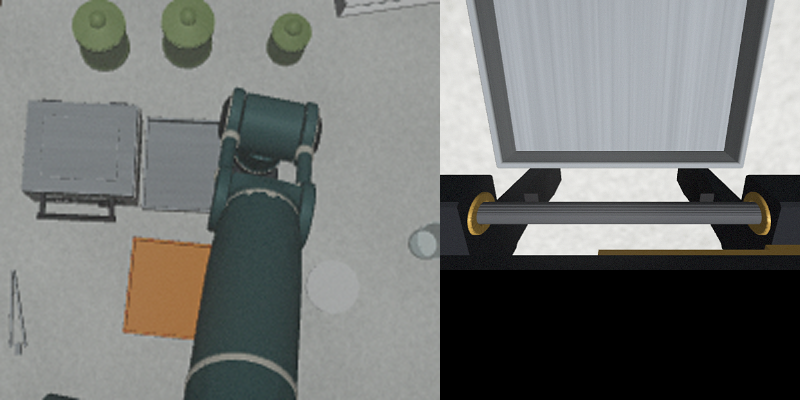

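The tray is square, with about a 10 mm gap left. I'll nudge it until the force rises.

```bash
python3 - <<'E'
from h import *
from workcell import *
f0=telemetry.read_contact_force()[1]
for y in np.arange(-276,-259,2.0):
    r.move_l([*cw(0,y),19],Q(CL[2]),max_speed=30)
    f=telemetry.read_contact_force(); print(y,f.round(1),telemetry.read_tcp_pos().round(1))
    if abs(f[1])>5: break
p=cw(0,y-14); r.move_l([*p,19],max_speed=80)
r.move_l([*p,300],max_speed=300)
print(telemetry.read_clock())
cv2.imwrite("pics/scene3.png",viewer.snapshot("scene")[:,:,::-1])
# wrist look from above cleaner
r.move_pose([*cw(-60,-60),330],Q(CL[2]))
cal=viewer.calibration("wrist"); cv2.imwrite("pics/w3.png",viewer.snapshot("wrist")[:,:,::-1]); import pickle; pickle.dump(cal,open("w3.pkl","wb"))
cv2.imwrite("pics/top3.png",viewer.snapshot("top")[:,:,::-1])
print(telemetry.read_clock())
a=cv2.imread("pics/scene3.png")[155:305,200:400]; b=cv2.imread("pics/w3.png")
c=np.zeros((400,800,3),np.uint8); c[:330,:440]=cv2.resize(a,(440,330),interpolation=cv2.INTER_CUBIC); c[:270,440:]=cv2.resize(b,(360,270)); cv2.imwrite("pics/m3.png",c)
E
```

```text
-276.0 [ 0.6 -0.9 -0.4] [ 557.5 -105.    19. ]
-274.0 [ 0.2 -1.7  0.2] [ 557.6 -102.9   19. ]
-272.0 [-1.  -2.2  0.3] [ 557.7 -100.8   19. ]
-270.0 [-0.4 -6.5 -2.1] [ 558.1 -100.    19.1]
11.3667
12.45
```

View pics/m3.png

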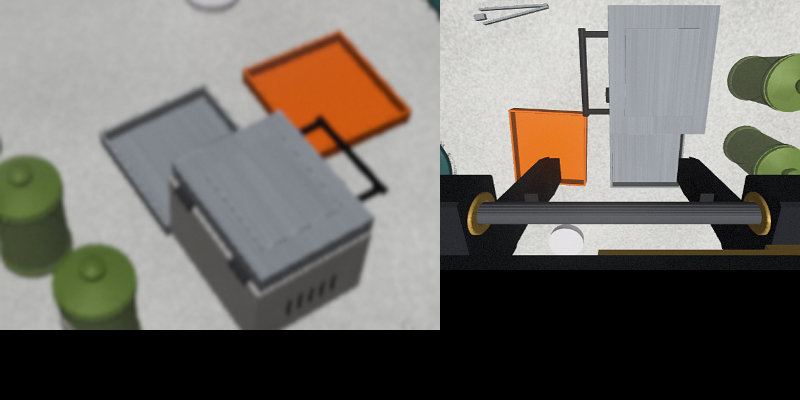

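View pics/w3.png

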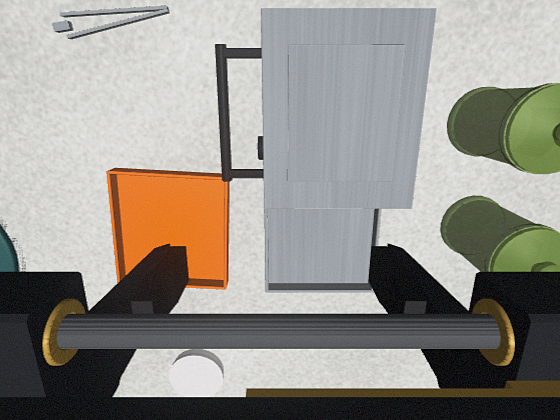

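The tray is flush and square against the cleaner's −y side. Now refining the handle position from the wrist picture (bar ends at (221,44) and (227,181)).

```bash
python3 - <<'E'
from fit import *
import pickle
c=pickle.load(open("w3.pkl","rb")); cal["wrist"]=c
W=[("wrist",(71,88,148),(436,10)),("wrist",(71,-88,148),(413,208)),("wrist",(-75,-88,148),(264,208)),("wrist",(-75,88,148),(262,8)),("wrist",(-112,62,135),(221,44)),("wrist",(-112,-62,135),(227,181))]
x=fit(W,[578,170,-.08])
a=ray("wrist",(221,44),135,c);b=ray("wrist",(227,181),135,c);print(a,b,(a+b)/2,np.hypot(*(a-b)[:2]), cw(-112,0))
for uv in((265,290),(380,290)):
    p=ray("wrist",uv,24,c); k,s=np.cos(CL[2]),np.sin(CL[2]); d=p[:2]-CL[:2]; print(p,"in cleaner",k*d[0]+s*d[1],-s*d[0]+k*d[1])
E
```

```text
[ 5.801748e+02  1.690696e+02 -7.660000e-02] -4.39 
 [[1.9, -2.1], [-0.5, 1.6], [-0.1, 1.4], [-0.5, -0.2], [-0.1, 0.5], [0.1, -0.5]]
[473.36040876 239.82857178 135.        ] [463.61266886 115.27775129 135.        ] [468.48653881 177.55316153 135.        ] 124.93168260414882 [466.8267108  178.84847815]
[480.23408559 -79.77053061  24.        ] in cleaner -78.8924590388792 -256.8412741739821
[650.38380783 -92.48553455  24.        ] in cleaner 91.73140767394221 -256.53239140513546
```

The poses agree to within 2 mm. Gripping the cover handle.

```bash
sed -i 's/^CL=.*/CL=np.array([579.3,169.7,-0.0766])/' h.py; python3 - <<'E'
from h import *
from workcell import *
p=cw(-112,0)
command_gripper(24,15)
r.move_pose([*p,200],Q(CL[2]))
cal=viewer.calibration("wrist");cv2.imwrite("pics/w4.png",viewer.snapshot("wrist")[:,:,::-1])
r.move_l([*p,130],max_speed=80)
print(telemetry.read_clock(),telemetry.read_tcp_pos(),telemetry.read_contact_force(),telemetry.read_grip_width())
cv2.imwrite("pics/w5.png",viewer.snapshot("wrist")[:,:,::-1])
a=cv2.imread("pics/w4.png"); b=cv2.imread("pics/w5.png")
cv2.imwrite("pics/m4.png",cv2.resize(np.hstack([a,b]),(800,300)))
E
```

```text
15.2167 [468.1145057  178.45612414 130.49344576] [0.07785572 0.63163169 0.97378697] 24.022741861763013
```

View pics/m4.png

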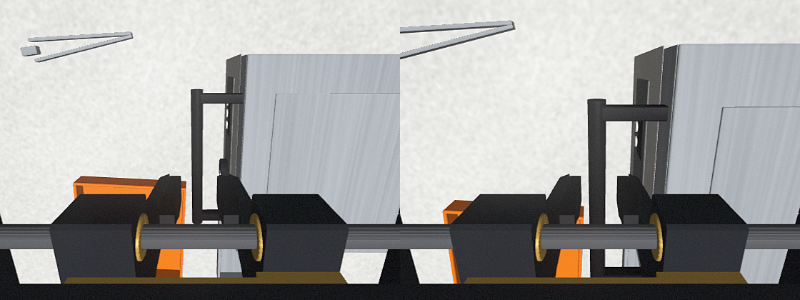

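```bash
cat >> h.py <<'E'
def bar(th):
    x=72-184*np.cos(th)+14*np.sin(th); z=121+184*np.sin(th)+14*np.cos(th)
    return [*cw(x,0),z-5]
E
python3 - <<'E'
from h import *
from workcell import *
command_gripper(0,15); print("w",telemetry.read_grip_width(),telemetry.read_contact_force().round(1))
for th in np.arange(.12,1.81,.12):
    r.move_l(bar(th),Q(CL[2]),max_speed=100)
    f=telemetry.read_contact_force(); print(round(th,2),f.round(1),telemetry.read_grip_width().round(1))
    if np.linalg.norm(f)>20: print("STOP"); break
print(telemetry.read_clock())
cv2.imwrite("pics/s6.png",viewer.snapshot("scene")[:,:,::-1])
E
```

```text
w 8.839828107334203 [-5.3  1.2  6.3]Traceback (most recent call last):
  File "<stdin>", line 6, in <module>
AttributeError: 'float' object has no attribute 'round'
```

```bash
python3 - <<'E'
from h import *
from workcell import *
for th in np.arange(.24,1.81,.12):
    r.move_l(bar(th),Q(CL[2]),max_speed=100)
    f=telemetry.read_contact_force(); print(round(th,2),f.round(1),round(telemetry.read_grip_width(),1))
    if np.linalg.norm(f)>20: print("STOP"); break
print(telemetry.read_clock())
cv2.imwrite("pics/s6.png",viewer.snapshot("scene")[:,:,::-1])
E
```

```text
0.24 [-4.8  2.8  0.1] 8.6
0.36 [-4.8  1.3  0.5] 8.5
0.48 [-2.5  1.7 -0.5] 8.7
0.6 [ 2.8  2.  -4.5] 8.5
0.72 [ 6.5  2.2 -8.6] 8.2
0.84 [  6.3   3.5 -10.8] 8.1
0.96 [  4.4   4.  -11.7] 8.1
1.08 [  4.4   3.3 -12.4] 8.2
1.2 [  4.    3.4 -14.5] 7.9
1.32 [  2.4   2.7 -16. ] 7.9
1.44 [  0.9   3.2 -19.2] 8.4
1.56 [ -0.6   2.9 -18.4] 9.1
1.68 [ -3.8   1.8 -17.9] 8.7
1.8 [ -4.6   1.9 -16.2] 8.8
21.2667
```

View pics/s6.png

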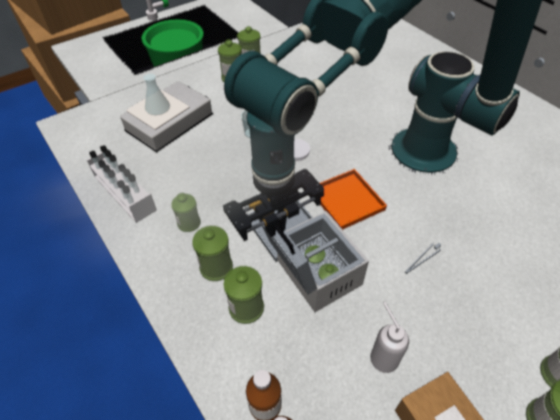

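The cover is up and the basket with two lids is visible in the tank at about (322,262). Releasing and checking.

```bash
python3 - <<'E'
from h import *
from workcell import *
import pickle
command_gripper(34,15)
p=bar(1.8); r.move_l([p[0],p[1],p[2]+70],max_speed=120)
cv2.imwrite("pics/s7.png",viewer.snapshot("scene")[:,:,::-1])
r.move_pose([*cw(10,0),310],Q(CL[2]+np.pi/2))
command_gripper(60,15)
pickle.dump(viewer.calibration("wrist"),open("w7.pkl","wb"));cv2.imwrite("pics/w7.png",viewer.snapshot("wrist")[:,:,::-1])
cv2.imwrite("pics/t7.png",viewer.snapshot("top")[:,:,::-1])
print(telemetry.read_clock(),telemetry.read_tcp_pos(),telemetry.read_contact_force())
a=cv2.imread("pics/s7.png")[130:330,180:400]; 
cv2.imwrite("pics/m7.png",cv2.resize(a,None,fx=3,fy=3))
E
```

```text
24.6667 [589.28802239 168.9270743  310.01491523] [ 0.34337559 -0.56801694  0.91098857]
```

View pics/m7.png

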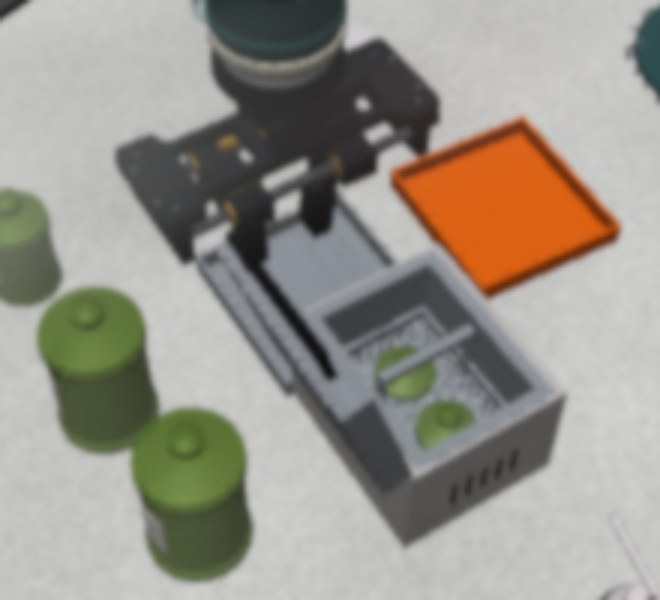

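View pics/w7.png

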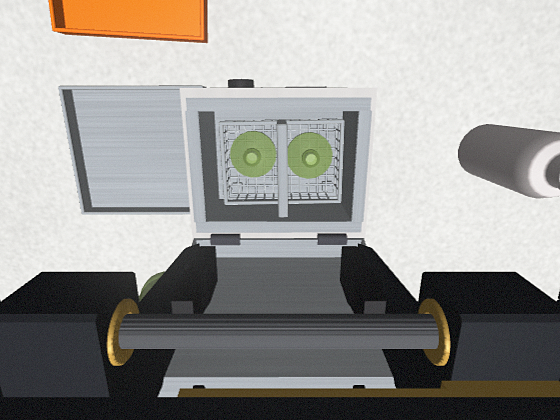

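View pics/t7.png

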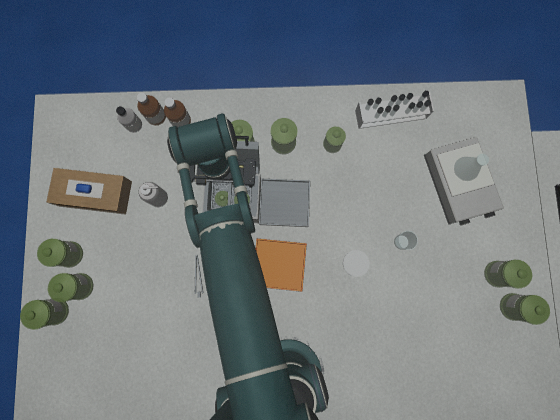

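The cover stands open by itself, and the basket is in the tank with both lids at (252,155) and (310,155). The handle bar runs from (281,122) to (283,217). Locating it precisely.

```bash
python3 - <<'E'
import cv2
im=cv2.imread("pics/w7.png"); cv2.imwrite("pics/w7c.png",cv2.resize(im[80:240,180:380],None,fx=4,fy=3.75,interpolation=cv2.INTER_CUBIC))
E
```

```text
(no output)
```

View pics/w7c.png

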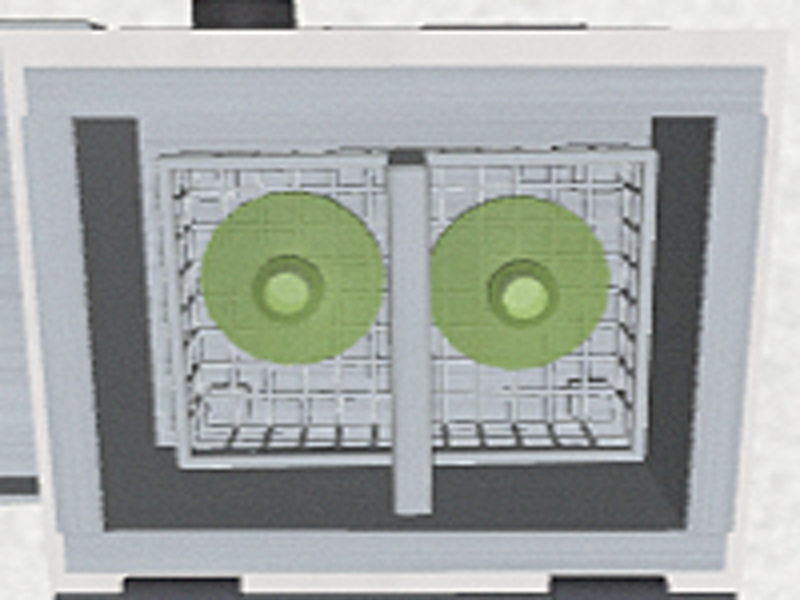

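```bash
python3 - <<'E'
from h import *
import pickle
c=pickle.load(open("w7.pkl","rb"))
a=ray("wrist",(281.4,123.2),130,c);b=ray("wrist",(283.2,216.8),130,c)
m=(a+b)/2; d=b-a
print(a,b,m,np.hypot(*d[:2]),"yaw",np.degrees(np.arctan2(d[1],d[0])),"cleaner",cw(0,0))
for uv in((252,157),(311,158)): print(ray("wrist",uv,75,c))
k,s=np.cos(CL[2]),np.sin(CL[2]);e=m[:2]-CL[:2];print(k*e[0]+s*e[1],-s*e[0]+k*e[1])
E
```

```text
[536.0262775  175.99406965 130.        ] [626.01948923 171.18143904 130.        ] [581.02288337 173.58775435 130.        ] 90.12180407362578 yaw -3.06113098957312 cleaner [579.3 169.7]
[573.59197589 141.39904075  75.        ]
[579.62676387 206.00542281  75.        ]
1.4203204357844201 4.008197951667985
```

```bash
python3 - <<'E'
from h import *
from workcell import *
B=[581.0,173.6]; q=Q(np.radians(86.9))
r.move_l([*B,180],q,max_speed=150)
r.move_l([*B,120],q,max_speed=80)
cv2.imwrite("pics/w8.png",viewer.snapshot("wrist")[:,:,::-1])
print(telemetry.read_clock(),telemetry.read_tcp_pos(),telemetry.read_contact_force())
E
```

```text
26.6333 [581.59376061 173.75329092 120.67291142] [-0.08614196 -0.80307424  1.1082241 ]
```

View pics/w8.png

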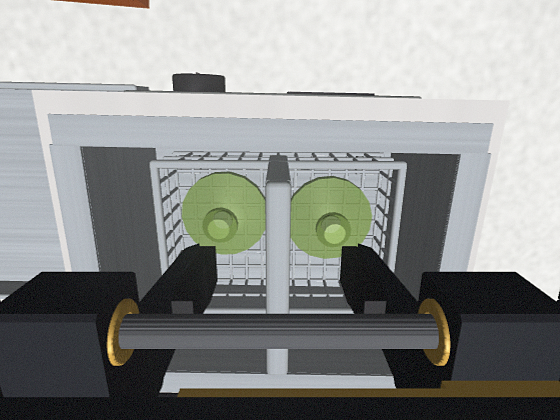

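The bar (column 279) is centred between the fingers (215 and 342). Gripping and lifting.

```bash
python3 - <<'E'
from h import *
from workcell import *
B=[581.0,173.6]; q=Q(np.radians(86.9))
command_gripper(0,30); print("w",telemetry.read_grip_width(),telemetry.read_contact_force().round(1))
r.move_l([*B,135],q,max_speed=30); print(telemetry.read_contact_force().round(1),telemetry.read_torque().round(2),telemetry.read_grip_width())
r.move_l([*B,232],q,max_speed=60)
print(telemetry.read_clock(),telemetry.read_tcp_pos(),telemetry.read_contact_force().round(1),telemetry.read_torque().round(2),telemetry.read_grip_width())
cv2.imwrite("pics/w9.png",viewer.snapshot("wrist")[:,:,::-1])
cv2.imwrite("pics/s9.png",viewer.snapshot("scene")[:,:,::-1])
a=cv2.imread("pics/s9.png")[130:330,180:400]
cv2.imwrite("pics/m9.png",np.hstack([cv2.resize(a,(400,364)),cv2.resize(cv2.imread("pics/w9.png"),(400,300))[:, :] if 0 else cv2.copyMakeBorder(cv2.resize(cv2.imread("pics/w9.png"),(400,300)),0,64,0,0,0)]))
E
```

```text
w 9.055906710964319 [ 0.4 -0.8 -0.6]
[-0.4 -0.2 -2. ] [-0.01  0.01 -0.06] 9.39947803883079
29.8667 [580.71502223 173.52186939 231.44341846] [ 0.5 -0.9 -3.7] [-0.04 -0.03 -0.02] 9.295279345502331
```

View pics/m9.png

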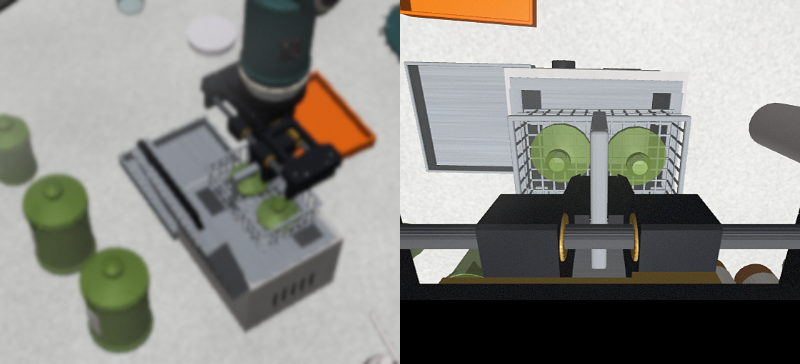

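```bash
python3 - <<'E'
from h import *
from workcell import *
print(ray("top",(284.5,203.5),24),cw(0,-175))
q=Q(np.radians(86.9))
T=cw(2,-176)
r.move_l([*T,232],q,max_speed=70)
print(telemetry.read_clock(),telemetry.read_contact_force().round(1),telemetry.read_torque().round(2),telemetry.read_grip_width())
cv2.imwrite("pics/w10.png",viewer.snapshot("wrist")[:,:,::-1]);cv2.imwrite("pics/t10.png",viewer.snapshot("top")[:,:,::-1])
r.move_l([*T,152],q,max_speed=50)
r.pause(.5)
cv2.imwrite("pics/w11.png",viewer.snapshot("wrist")[:,:,::-1]);cv2.imwrite("pics/s11.png",viewer.snapshot("scene")[:,:,::-1])
print(telemetry.read_clock(),telemetry.read_tcp_pos(),telemetry.read_contact_force().round(1),telemetry.read_torque().round(2),telemetry.read_grip_width())
import pickle; pickle.dump(viewer.calibration("wrist"),open("w11.pkl","wb"))
a=cv2.imread("pics/s11.png")[100:300,180:400]
cv2.imwrite("pics/m11.png",cv2.resize(a,None,fx=3,fy=3))
E
```

```text
[559.4869287   -4.38993947  24.        ] [565.90810526  -4.78683949]
32.6917 [-0.3  1.  -2.7] [ 0.   -0.02  0.  ] 9.23935815246134
35.1417 [567.84343086  -5.93008165 151.99956544] [-1.   0.2 -2.6] [ 0.03 -0.02 -0.02] 9.442671477984756
```

View pics/m11.png

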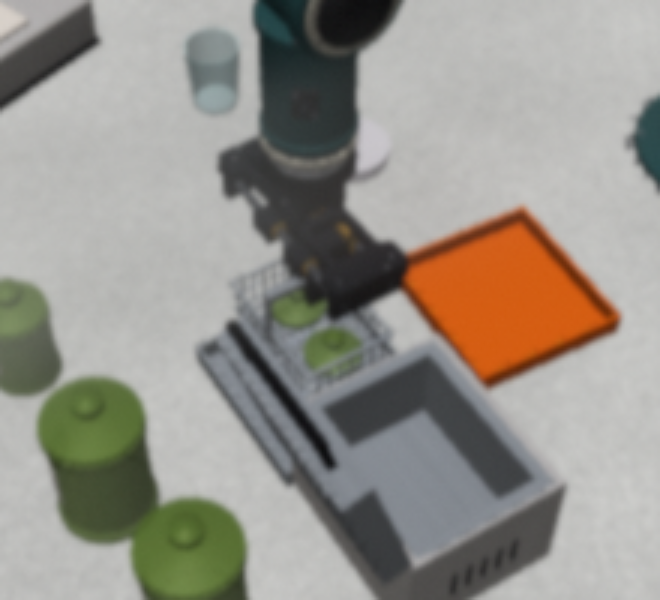

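View pics/w11.png

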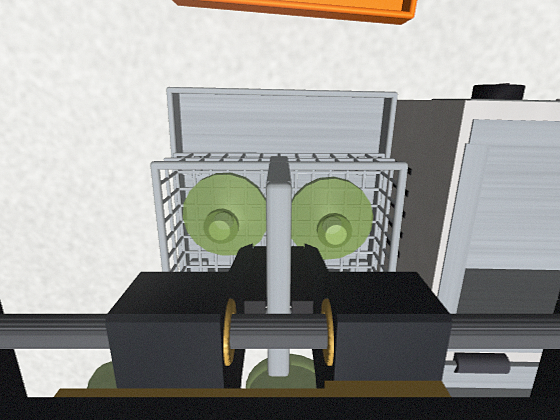

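View pics/t10.png

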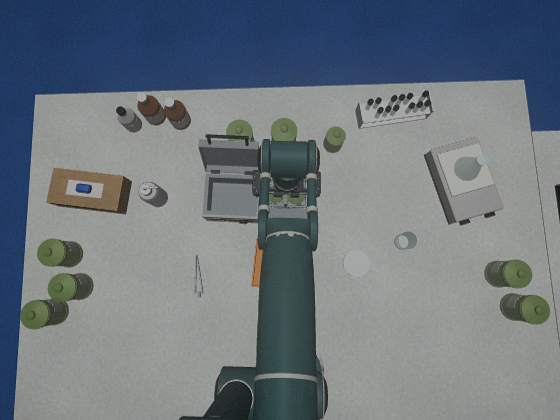

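The basket is over the tray and both lids are in it. I'll check the centring using the tray's front rim corners at (167,88) and (396,94).

```bash
python3 - <<'E'
from h import *
from workcell import *
import pickle
c=pickle.load(open("w11.pkl","rb"))
a=ray("wrist",(167,88),24,c);b=ray("wrist",(396,94),24,c);d=b-a;n=np.array([-d[1],d[0]])[:2]/np.hypot(*d[:2])
m=(a+b)[:2]/2; 
if n[0]<0:n=-n
ce=m+80*n; k,s=np.cos(CL[2]),np.sin(CL[2]);e=ce-CL[:2]
print("w",np.hypot(*d[:2]),"tray c",ce,"in cleaner",k*e[0]+s*e[1],-s*e[0]+k*e[1],"yaw",np.degrees(np.arctan2(-d[0],d[1])))
# basket rim front edge level: z=base+45=~117
for uv in((153,163),(406,164)): print(ray("wrist",uv,72+51,c), ray("wrist",uv,72+45,c))
t=telemetry.read_tcp_pos(); print("tcp-tray",t[:2]-ce, telemetry.read_joint_vel().round(4),telemetry.read_clock())
E
```

```text
w 168.38506776638027 tray c [567.44296409  -5.21135278] in cleaner 1.5628440180291072 -175.305813228084 yaw -4.482866687603034
[519.24622938 -63.97465912 123.        ] [520.2440473  -66.29151299 117.        ]
[526.28159729  58.15347151 123.        ] [527.54295669  60.41147857 117.        ]
tcp-tray [ 0.40046677 -0.71872887] [ 0.0018  0.0015 -0.0005  0.0014  0.0012  0.0003] 35.1417
```

```bash
python3 - <<'E'
from h import *
from workcell import *
for th in(1.5,1.6,1.85):
    p=bar(th);p[2]+=5; print(th,proj("top",p),proj("scene",p))
E
python3 - <<'E'
from workcell import order
print(order.job_done())
E
```

```text
1.5 [[225.14744015 156.39195416]] [[297.44909901 211.55045044]]
1.6 [[225.62245199 150.20888622]] [[289.87266146 215.50178708]]
1.85 [[227.10416329 136.2522476 ]] [[271.17777577 227.7022831 ]]
the job is handed in; nothing more can be done
None
```

The job is handed in: the basket is held level over the tray with both glass lids in it, and none of my checks failed. The hand-in call itself gives no verdict.

- **Tray:** I pushed the grey steel tray, not the orange one, along the bench until it pressed against the cleaner's −y side. My last measurement puts it at (1.6, −175) mm in the cleaner's frame, square to within about 0.1°.
- **Cover:** I gripped its bar, swung it to about 1.8 rad and let go. In the later top picture the bar is at about (229,138). That matches fully open at 1.85 rad, which would be row 136; 1.6 rad would be row 150.
- **Basket:** I lifted it out by the handle at 30 N grip and moved it over the tray. The gripper is within 1 mm of the tray's middle. The basket's base is about 72 mm above the bench, some 48 mm above the tray's rim, calculated from how far I lifted it. The handle is held at 9.4 mm finger opening, the arm was still, and the contact force on the tool is only about the basket's weight.
- **Other things on the bench:** the pictures show no visible shift, but I did not measure them one by one.
- **Time:** about 35 s of the 67 s allowed.

Two readings were off:
- **Grip opening:** it read 8 to 9.4 mm on the 10 mm bars, which I put down to pads giving under load.
- **Tool force:** it reached about 19 N during the cover swing, well below the 40 N limit.

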